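# Load the fruit washer, set its timer and start it at speed two

### The arm

A 7-joint arm with a two-finger parallel gripper is mounted at the origin on a cart in front of the work surface, level with it; the furniture and walls round the work are solid. World frame = base frame: x ahead of the robot, y to its left, z up, the work surface at z = 0. Lengths are in m, angles in rad, forces in N, time in s.
With the tool pointing down it reaches from about 0.425 to 1.025 m from the base axis. Payload 9.4 kg.
Tool frame: the origin (TCP) lies at the very end of the fingers, on their centre line; the grasp point (between the pads) lies 19 mm behind it; z points along the fingers, y is the line along which they close (so a half turn about z gives the same grasp; the last joint's range is limited). The gripper opens to 93 mm and grips with 3 to 60 N. Pads are 15 mm wide; open, the fingers measure 128 mm over their backs; the gripper's body (75 mm by 188 mm) begins 65 mm behind the grasp point.
Start: joints at [1.201, 0.599, -0.003, 1.599, 0.002, 0.943, -0.08], TCP at [0.209, -0.694, 0.219] pointing down, gripper open.
Joint ranges: [-2.57, 2.57], [-0.35, 1.97], [-1.29, 1.29], [0.11, 2.56], [-1.05, 4.19], [0.11, 1.86], [-2.63, 2.63]. Speed limits (rad/s): [2.22, 2.22, 3.01, 3.01, 3.14, 3.14, 3.14].

### API

Orientations are given as [roll, pitch, yaw] about the fixed x, y, z axes, in that order (R = Rz(yaw) Ry(pitch) Rx(roll)).
In Python, from cell import get_obs, imaging, arm gives the robot as it stands.
- The arm moves only by the tool jog_arm, never from a script. Its arguments are lists of equal length, an entry for each row: "linear": the shift along the tool's x, y, z in m, a list of three; "spin": the turn about the tool's z in degrees. In form: {"linear": [[x, y, z], ...], "spin": [spin, ...]}. A call has 1 to 8 rows; each row is the pose to reach, as a shift and turn from the pose commanded when the call began, along the tool's axes at that moment; what a row does not reach only later rows make up. A row lasts 1/12 s, in which the tool goes at most 41.7 mm and 7.16 degrees, less where a joint would pass 70% of its speed; a pose out of reach is approached as far as the arm can. A call with a gripper value outside its range is refused whole. "grip" is the closure, from 0 (fully open) to 1 (shut), set as the call begins (left out, the last holds). The fingers move at their own pace and stop on an object; the grip force is fixed at half the most. Time passes only in rows, so rows that repeat a pose let the fingers close. It gives the time, the measured TCP pose, the force, the opening and the grip force at its end, in the units of the state.
- get_obs(): the state, without advancing time (a new reading comes with each control period).
- imaging.grab_frame(name): name is "scene" or "side" or "wrist"; returns the picture (420x560x3 uint8, red, green, blue); there is no depth.
- imaging.camera_info(name): a dict with "mtx" (3x3 intrinsics, pixels), "R" (3x3) and "t" (3): a world point X has camera coordinates R X + t; the wrist camera has in their place "T_tool_cam" (4x4, takes a point from camera to tool coordinates, whose origin is the TCP and whose axes are the flange's). Camera axes: x right, y down, z forward; pixel columns grow to the right and rows downward; lengths in m; the calibration is good to about 2 mm. The wrist camera is an equidistant fisheye: a pixel r from the principal point sees the ray r / f radians off the axis. A picture is of the moment at which its call begins: read the wrist's pose just before it. camera_info takes no time and is no camera call.
- arm.hand_in(): hands the job in; it is judged then, once.
Trained networks look in the newest picture that a camera, given by its name, has taken for a name from the list of things; names that differ only in an ending like _2 or _b are one class to them, and where a whole thing is asked for, a point or a joint stands for the part that bears it (a point fixed in the world has none). Each returns a list of dicts, best first, with "conf" (0 to 1); they miss things now and then, are a little off and sometimes report something else, mostly with a low value. They report only what shows in the picture. A call takes as long as a camera call. They do not tell look-alikes from the thing itself.
- imaging.look_for(camera, target): "bbox" ([left, top, right, bottom] in pixels, round what is visible of it).
- imaging.trace(camera, target): "region" (420x560 bool, what is visible of it) and "bbox" ([left, top, right, bottom] in pixels, round what is visible of it).
- imaging.landmark_of(camera, target): "at" ([column, row] in pixels: a listed point, or the origin of a listed thing).
The state is a dict: "t": time; "joint_pos": joint angles; "qd": joint speeds; "joint_efforts": joint torques, N m; "tool_pos": TCP position; "orientation": TCP orientation; "ft_force": force on the tool from outside, world axes, zero at the start; "moment": the same for the moment, N m; "gripper_width": finger opening in m; "grip_force": force on a finger pad.
Only numpy, scipy, OpenCV 4.12 (cv2) and the standard library are available. Lean on these libraries where they do the work, as an engineer would, in place of code of your own. Each camera call takes 0.05 s, during which the arm holds its last target. There are 200 camera calls.

### The job

First switch the fruit washer off by guiding its red lever through the zigzag gate into slot 0. Then put every lime that lies on the open worktop left of the washer (not fruit kept elsewhere) into its tray, push the tray fully home against its stop, and turn the timer dial to position 6 (the blue tick). Only then guide the lever through the gate into slot 2, and leave the matchbox, ramekin, kitchen timer and teaspoon where they are.

Things in the scene. Friction and masses are not known exactly. Their poses are not given: they have to be found in the camera images.
- lime1 (a point): green lime, egg-shaped, about 60 mm long along its own x axis, 48 mm across, about 0.06 kg; it may roll. This point is its centre (24 mm above the worktop at the start). May be absent.
- lime2 (a point): green lime, egg-shaped, about 60 mm long along its own x axis, 48 mm across, about 0.06 kg; it may roll. This point is its centre (24 mm above the worktop at the start). May be absent.
- lime3 (a point): green lime, egg-shaped, about 60 mm long along its own x axis, 48 mm across, about 0.06 kg; it may roll. This point is its centre (24 mm above the worktop at the start). May be absent.
- lime4 (a point): green lime, egg-shaped, about 60 mm long along its own x axis, 48 mm across, about 0.06 kg; it may roll. This point is its centre (24 mm above the worktop at the start). May be absent.
- washer: white countertop fruit washer, fixed, 220 mm (its x, front to back) by 360 mm (its y, left is +y); origin on its underside, 180 mm from either side and 105 mm from the front. Left: a sliding tray on a deck 14 mm high, a motor housing (top 54 mm) behind it. Right: a control console, flat top at 60 mm, with the timer dial near the front and the lever gate behind it
- lever_knob (a point): centre of the lever's red knob, 26 mm wide, 36 mm tall, centre 108 mm above the worktop, on an upright 9 mm stalk. The lever slides upright without leaning, takes about 3 N and stays where it is left. The stalk runs in a 14 mm wide zigzag slit in the console top (see slot0), 2.5 mm play each side. It starts somewhere in the slit's last leg, (-72, 0) to (-72, -36)
- slot0 (a point): knob centre when the lever is in slot 0 (off), the slit's blind rear end, at the red bar; washer's axes. The slit's centre line, x, y in mm from here: (0, 0) slot 0; (-24, 0); (-24, -24), with a blind branch to slot 1 (-24, -36); (-48, -24); (-48, 0), with a blind branch to slot 2 (-48, 12); (-72, 0); (-72, -36) slot 3. One, two, three dark dots mark slots 1, 2, 3
- slot2 (a point): knob centre when the lever is in slot 2 (two dark dots, a blind end at the left edge of the gate)
- timer_dial (a joint): dial angle, rad: 0 at position 0 (white pointer line at the red tick, washer's -y), growing clockwise seen from above; clicks into detents every 0.5236 rad (30 degrees), positions 0 to 8, a tick each; position 6 (blue tick, pointer to +y) is 3.142. Starts between 0 and 2. A click takes about 0.1 N m; let go near a detent it settles into it
- dial_grip (a point): point on the dial's axis at the height to grip, 82 mm above the worktop: the black grip bar is 14 mm thick and 46 mm long, from 65 to 92 mm above the worktop; this point's own y axis lies along the bar and turns with the dial; pinch across its x axis
- tray (a joint): travel of the tray, m: 0 pulled out towards the washer's front, 0.060 fully home against its stop, towards the washer's +x (about 3 N to slide)
- tray_post (a point): middle of an upright black round grip, 18 mm in diameter, from 60 to 94 mm above the worktop (this point 77 mm), at the tray's left end; the tray is slid by it. The tray walls (top 48 mm) are the highest thing near it
- pocket1 (a point): middle of the tray's floor at the leftmost (+y) of its four places, 20 mm above the worktop; washer's axes. The tray is one trough, 96 mm (x) by 248 mm (y) inside, walls 28 mm above its floor; low ribs, 6 mm above the floor, part the places, which are 63 mm apart along y and move with the tray
- pocket2 (a point): middle of the tray's floor at the second of its four places, 20 mm above the worktop; washer's axes. The tray is one trough, 96 mm (x) by 248 mm (y) inside, walls 28 mm above its floor; low ribs, 6 mm above the floor, part the places, which are 63 mm apart along y and move with the tray
- pocket3 (a point): middle of the tray's floor at the third of its four places, 20 mm above the worktop; washer's axes. The tray is one trough, 96 mm (x) by 248 mm (y) inside, walls 28 mm above its floor; low ribs, 6 mm above the floor, part the places, which are 63 mm apart along y and move with the tray
- pocket4 (a point): middle of the tray's floor at the rightmost of its four places, 20 mm above the worktop; washer's axes. The tray is one trough, 96 mm (x) by 248 mm (y) inside, walls 28 mm above its floor; low ribs, 6 mm above the floor, part the places, which are 63 mm apart along y and move with the tray
- matchbox: matchbox lying behind the limes, 36 x 53 x 15 mm; origin at the centre of its underside; leave it
- ramekin: white ramekin, 68 mm wide, 45 mm tall, at the left beyond the limes; origin at the centre of its underside; leave it
- kitchen_timer: small kitchen timer, 66 mm wide, 62 mm tall, right of the washer; origin at the centre of its underside; leave it
- teaspoon: teaspoon, 137 x 28 x 13 mm, on the right near the robot; origin at the centre of its underside; leave it
- lime_1: the same lime as lime1; origin 24 mm from the centre, on its underside at the start
- lime_2: the same lime as lime2; origin 24 mm from the centre, on its underside at the start
- lime_3: the same lime as lime3; origin 24 mm from the centre, on its underside at the start
- lime_4: the same lime as lime4; origin 24 mm from the centre, on its underside at the start
There are look-alikes about, which are no part of the job. What is shaped like the lime_2 but pink is not meant. What is shaped like the lime_3 but black is not meant.

How it is judged:
By the outcome, as a careful person would: the job done as asked, in the order asked, and still so for the second after the job is handed in, with the robot touching nothing.
Of lime_1, lime_2, lime_3, lime_4 only 2 to 4 are there at a start; the rules pass over those that are not, and their reading is None.
At some moment in a run one of lime_1, lime_2, lime_3, lime_4 may be knocked a few centimetres aside while the robot is not near it.
Once in a run the grip may slacken for a moment while it holds something.
It also fails if it takes over 210 s, if anything falls off the work surface, if the arm or the gripper's body presses on something with over 40 N, if the wrist force passes 120 N, or if a joint passes its speed limit or range.

## Working session

There is one attempt and no reset: what is moved stays moved. The work goes in short steps, Python scripts to look and compute and a tool call to move; the robot and the scene stay as the last step left them, time stands still between calls to the robot, and variables do not carry over. Pictures are saved under pics/ and viewed, at most 14 in all, crops included, and the job is handed in when it is done.

Besides the shell and the picture viewer there is one more tool, called as name(argument=value, ...), one argument or row to a line, values as JSON. jog_arm: Moves the arm, as the interface text tells. Its arguments: {"type":"object","properties":{"linear":{"type":"array"},"spin":{"type":"array"},"grip":{"type":"number"}},"required":["linear","spin"]}

```bash
mkdir -p pics; ls
python3 - <<'E'
from cell import get_obs, imaging, arm
import cv2
o=get_obs(); print({k:o[k] for k in('t','tool_pos','orientation','gripper_width','ft_force')})
for c in('scene','side'):
    f=imaging.grab_frame(c); cv2.imwrite(f'pics/{c}0.png',f[:,:,::-1])
    i=imaging.camera_info(c); print(c,i['mtx'].tolist(),(-i['R'].T@i['t']).round(3))
    for t in('lime1','washer','lever_knob','slot0','slot2','dial_grip','tray_post','pocket1','pocket4','ramekin','matchbox','kitchen_timer','teaspoon'):
        r=imaging.landmark_of(c,t); print(t,[(round(d['conf'],2),[round(float(x),1) for x in d['at']]) for d in r[:6]])
print(imaging.camera_info('wrist'))
E
```

```text
pics
{'t': 0.0, 'tool_pos': array([ 0.20909531, -0.6936913 ,  0.2177544 ]), 'orientation': array([-3.14003401e+00,  1.70319715e-04,  2.92851064e-01]), 'gripper_width': 0.09292912001838444, 'ft_force': array([0.54152748, 0.24203864, 0.40310235])}
scene [[443.69780760295, 0.0, 284.71010287479356], [0.0, 443.69780760295, 214.1748922852912], [0.0, 0.0, 1.0]] [-0.736 -0.675  1.231]
lime1 [(0.6, [353.8, 262.9]), (0.52, [174.5, 188.2]), (0.47, [229.9, 206.7]), (0.47, [174.7, 190.8]), (0.41, [216.1, 198.4]), (0.41, [215.4, 201.4])]
washer [(0.59, [327.0, 250.6])]
lever_knob [(0.47, [357.3, 247.4])]
slot0 [(0.84, [354.9, 240.9]), (0.72, [365.8, 232.7]), (0.61, [352.0, 259.2])]
slot2 [(0.84, [354.9, 240.9]), (0.72, [365.8, 232.7]), (0.61, [352.0, 259.2])]
dial_grip [(0.58, [354.0, 260.3])]
tray_post [(0.71, [283.5, 222.8]), (0.23, [323.3, 248.3]), (0.16, [397.0, 295.3])]
pocket1 [(0.9, [335.4, 250.5]), (0.88, [308.4, 240.6]), (0.86, [324.6, 247.0])]
pocket4 [(0.9, [335.4, 250.5]), (0.88, [308.4, 240.6]), (0.86, [324.6, 247.0])]
ramekin [(0.62, [294.3, 236.0]), (0.61, [193.1, 201.4])]
matchbox 
[... 942 characters left out ...]
 [317.4, 223.8])]
ramekin [(0.87, [185.2, 326.7]), (0.18, [363.2, 202.8])]
matchbox [(0.72, [210.2, 267.0])]
kitchen_timer [(0.61, [326.5, 189.8])]
teaspoon [(0.39, [364.5, 201.5])]
{'mtx': array([[325.1922621 ,   0.        , 276.34627016],
       [  0.        , 325.1922621 , 211.83779014],
       [  0.        ,   0.        ,   1.        ]]), 'T_tool_cam': array([[ 8.09168712e-04, -9.57315740e-01, -2.89043108e-01,
         7.95017615e-02],
       [ 9.99999413e-01,  5.66300071e-04,  9.23876949e-04,
        -3.47365317e-04],
       [-7.20756813e-04, -2.89043686e-01,  9.57315637e-01,
        -1.65544896e-01],
       [ 0.00000000e+00,  0.00000000e+00,  0.00000000e+00,
         1.00000000e+00]])}
```

View pics/scene0.png

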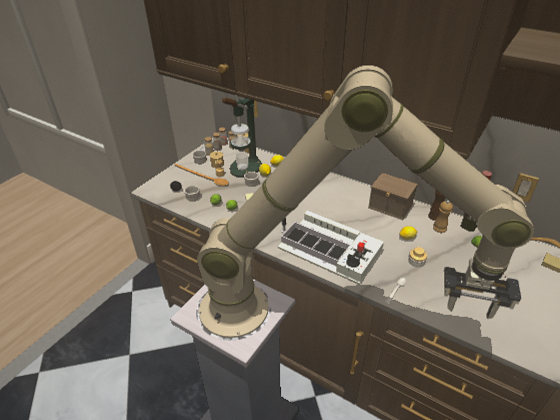

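View pics/side0.png

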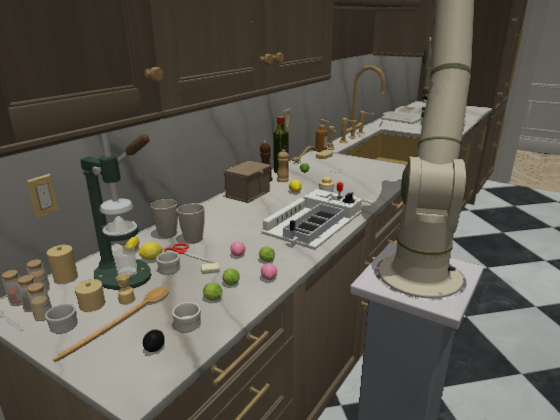

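Scene view: two limes at (216,199) and (232,204), with the washer near (330,245). Side view: green limes at (213,291), (231,275) and (267,254). The look-alikes are pink at (238,248) and (269,270), and black at (153,340). A further green fruit at (305,168) lies right of the washer, so it isn't meant. Next I'll work out positions.

```bash
cat > h.py <<'E'
from cell import get_obs, imaging, arm
import numpy as np, cv2
from scipy.spatial.transform import Rotation as Ro
def pose():
    o=get_obs(); return np.array(o['tool_pos']), Ro.from_euler('xyz',o['orientation']).as_matrix()
def ray(c,px,P=None):
    i=imaging.camera_info(c); K=i['mtx']; u=(np.array(px,float)-K[:2,2])/K[0,0]
    if c!='wrist':
        return -i['R'].T@i['t'], i['R'].T@np.array([u[0],u[1],1])
    p,R=P if P is not None else pose(); T=i['T_tool_cam']; r=np.linalg.norm(u)
    d=np.array([*(np.sin(r)*u/max(r,1e-9)),np.cos(r)])
    return p+R@T[:3,3], R@T[:3,:3]@d
def at(c,px,z,P=None):
    o,d=ray(c,px,P); return o+d*(z-o[2])/d[2]
def proj(X,P):  # wrist projection
    i=imaging.camera_info('wrist');T=i['T_tool_cam'];p,R=P
    c=T[:3,:3].T@(R.T@(np.array(X)-p)-T[:3,3]); th=np.arctan2(np.hypot(c[0],c[1]),c[2]); 
    return i['mtx'][:2,2]+i['mtx'][0,0]*th*c[:2]/np.hypot(c[0],c[1])
def totool(X,P=None):  # world point -> tool-frame shift of TCP (mm)
    p,R=P if P is not None else pose(); return (R.T@(np.array(X)-p)*1000).round(1)
def grab(name,f,sc=1,crop=None):
    P=pose(); im=imaging.grab_frame(name)[:,:,::-1]
    if crop: im=im[crop[1]:crop[3],crop[0]:crop[2]]
    cv2.imwrite(f,cv2.resize(im,None,fx=sc,fy=sc,interpolation=cv2.INTER_CUBIC)); return P
E
python3 - <<'E'
from h import *
for n,c,px,z in [('lime',"side",(213,291),.024),('lime',"side",(231,275),.024),('lime',"side",(267,254),.024),('pink',"side",(238,248),.024),('pink',"side",(269,270),.024),
 ('lime',"scene",(216,199),.024),('lime',"scene",(232,204),.024),('post',"scene",(283.5,222.8),.077),('post','side',(290.6,227.5),.077),
 ('knob','scene',(361,246),.108),('knob','side',(340,187),.108),('dial','scene',(354,260.3),.082),('dial','side',(349.8,193.9),.082),('timer','scene',(413.2,261.4),0),('timer','side',(326.5,189.8),0),('ramekin','side',(187,327),0),('matchbox','side',(210,267),0),('greenR','side',(305,168),.024),('spoon','scene',(396,293),0)]:
    print(n,c,at(c,px,z).round(3))
p,R=pose();print(R.round(3))
E
```

```text
lime side [0.431 0.424 0.024]
lime side [0.441 0.334 0.024]
lime side [0.425 0.177 0.024]
pink side [0.525 0.195 0.024]
pink side [0.366 0.252 0.024]
lime scene [0.43  0.416 0.024]
lime scene [0.439 0.334 0.024]
post scene [0.399 0.041 0.077]
post side [0.406 0.069 0.077]
knob scene [ 0.407 -0.288  0.108]
knob side [ 0.401 -0.278  0.108]
dial scene [ 0.352 -0.288  0.082]
dial side [ 0.366 -0.294  0.082]
timer scene [ 0.544 -0.457  0.   ]
timer side [ 0.559 -0.479  0.   ]
ramekin side [0.406 0.552 0.   ]
matchbox side [0.55  0.303 0.   ]
greenR side [ 0.758 -0.633  0.024]
spoon scene [ 0.36  -0.458  0.   ]
[[ 0.957  0.289 -0.   ]
 [ 0.289 -0.957  0.   ]
 [-0.    -0.    -1.   ]]
```

jog_arm(
  linear=[
    [0.2,-0.2,-0.04],
    [0.2,-0.2,-0.04],
    [0.2,-0.2,-0.04],
    [0.2,-0.2,-0.04],
    [0.393,-0.397,-0.07],
    [0.393,-0.397,-0.07],
    [0.393,-0.397,-0.07],
    [0.393,-0.397,-0.07],
  ],
  spin=[5,10,16.8,16.8,16.8,16.8,16.8,16.8],
)

```text
t: 2.07
tool_pos: [0.3651, -0.4005, 0.262]
orientation: [3.141, -0.0, -0.001]
ft_force: [1.3, -1.2, -0.3]
gripper_width: 0.0929
grip_force: 0.0
```

jog_arm(
  linear=[
    [0.1,-0.2,-0.02],
    [0.1,-0.2,-0.02],
    [0.1,-0.2,-0.02],
    [0.1,-0.2,-0.02],
    [0.1,-0.2,-0.02],
    [0.1,-0.2,-0.02],
    [0.1,-0.2,-0.02],
  ],
  spin=[0,0,0,0,0,0,0],
)

```text
t: 2.65
tool_pos: [0.467, -0.198, 0.2822]
orientation: [-3.141, -0.002, 0.007]
ft_force: [-1.0, -0.3, 0.2]
gripper_width: 0.093
grip_force: 0.0
```

Run:
```python
from h import *
P=grab('wrist','pics/w1.png',1.4); print(P[0])
for t,z in(('lever_knob',.108),('slot0',.108),('slot2',.108),('dial_grip',.082),('tray_post',.077),('pocket1',.02),('pocket4',.02),('washer',0)):
    for d in imaging.landmark_of('wrist',t)[:3]: print(t,round(d['conf'],2),np.round(d['at'],1),at('wrist',d['at'],z,P).round(4))
```

```text
[ 0.46697132 -0.19795552  0.2821749 ]
lever_knob 0.9 [349.9 244.2] [ 0.4061 -0.283   0.108 ]
slot0 0.93 [325.5 224.1] [ 0.4304 -0.2531  0.108 ]
slot0 0.75 [338.6 185. ] [ 0.475  -0.2653  0.108 ]
slot2 0.93 [325.5 224.1] [ 0.4304 -0.2531  0.108 ]
slot2 0.75 [338.6 185. ] [ 0.475  -0.2653  0.108 ]
dial_grip 0.77 [338.5 266.4] [ 0.365  -0.2775  0.082 ]
tray_post 0.83 [ 93.9 229.9] [0.4075 0.0497 0.077 ]
tray_post 0.71 [141.9 216.7] [ 0.4273 -0.0277  0.077 ]
pocket1 0.74 [143.8 216.3] [ 0.4097 -0.0048  0.02  ]
pocket1 0.71 [226.8 221.3] [ 0.4036 -0.1293  0.02  ]
pocket1 0.6 [183.5 218.3] [ 0.4073 -0.0666  0.02  ]
pocket4 0.74 [143.8 216.3] [ 0.4097 -0.0048  0.02  ]
pocket4 0.71 [226.8 221.3] [ 0.4036 -0.1293  0.02  ]
pocket4 0.6 [183.5 218.3] [ 0.4073 -0.0666  0.02  ]
washer 0.66 [240.2 198.6] [ 0.4312 -0.1468  0.    ]
```

View pics/w1.png

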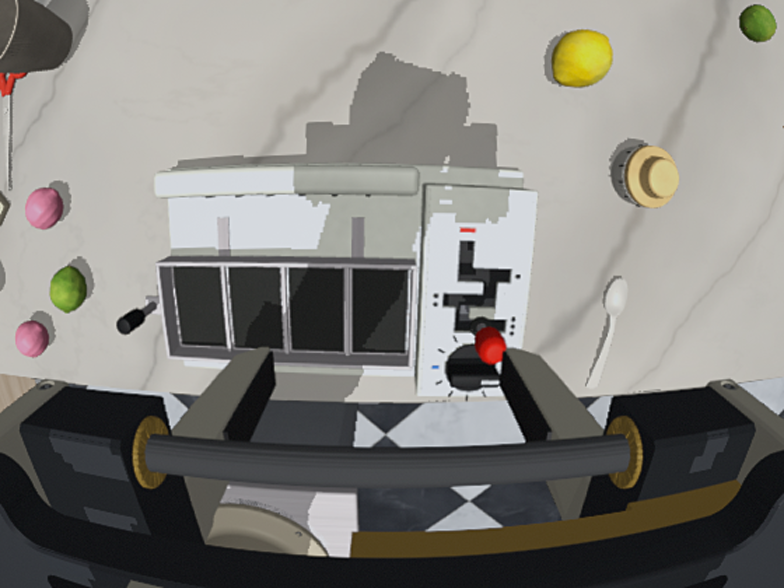

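Wrist view, in crop pixels: gate red bar (468,230), two dots (437,298), three dots (513,325), knob (490,343), dial (470,368), post (130,320). One lime is at (68,288), between the pink pair. I'll enlarge the gate.

Run:
```python
from h import *
im=cv2.imread('pics/w1.png'); im=cv2.resize(im,(560,420),interpolation=cv2.INTER_AREA)
f=imaging.grab_frame('wrist')[:,:,::-1]; cv2.imwrite('pics/raw1.png',f)
c=cv2.resize(f[150:290,290:395],None,fx=5.5,fy=4.2,interpolation=cv2.INTER_CUBIC); c=cv2.resize(f[150:290,290:395],None,fx=4.2,fy=4.2,interpolation=cv2.INTER_CUBIC); cv2.imwrite('pics/gate.png',c)
```

```text
(no output)
```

View pics/gate.png

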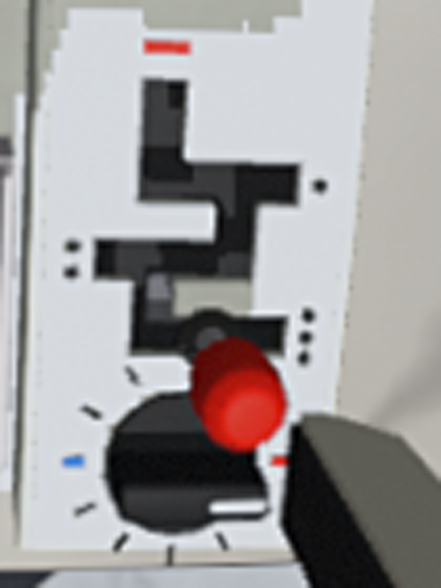

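The stalk base is at crop (210,335), in the middle of the last leg. The dial pointer at (238,507) points to −y, so the dial is at about position 0. I'll fit the washer pose from the slit corners.

```bash
cat > fit.py <<'E'
from h import *
from scipy.optimize import least_squares
P=(np.array([0.46697132,-0.19795552,0.2821749]),Ro.from_euler('xyz',get_obs()['orientation']).as_matrix())
L=[((7,7),(145,80)),((7,-7),(187,80)),((-17,-43),(300,163)),((-31,-43),(300,203)),((-41,19),(95,240)),((-55,19),(95,279)),((-65,-43),(287,317)),((-79,-43),(287,354)),((-79,7),(131,354)),((-31,7),(139,201))]
W=np.array([at('wrist',(290+(u+.5)/4.2-.5,150+(v+.5)/4.2-.5),.06,P)[:2] for _,(u,v) in L])
l=np.array([a for a,_ in L])/1000
rot=lambda a:np.array([[np.cos(a),-np.sin(a)],[np.sin(a),np.cos(a)]])
r=least_squares(lambda q:((l@rot(q[2]).T+q[:2])-W).ravel(),[.47,-.26,0])
s=r.x; print('slot0',s,'yawdeg',np.degrees(s[2])); print((r.fun.reshape(-1,2)*1000).round(1).tolist())
def g(x,y): return (s[:2]+rot(s[2])@np.array([x,y])/1000).round(4)
for n,p in dict(c24=(-24,0),c2424=(-24,-24),c4824=(-48,-24),c48=(-48,0),slot2=(-48,12),c72=(-72,0),slot3=(-72,-36)).items(): print(n,g(*p))
if __name__=='__main__':
    st=at('wrist',(290+(210+.5)/4.2-.5,150+(335+.5)/4.2-.5),.063,P)[:2]; print('stalk',st,'local',rot(s[2]).T@(st-s[:2])*1000)
    for u,v in ((72,461),(280,461)): print('tick',at('wrist',(290+u/4.2,150+v/4.2),.06,P)[:2], )
    k=at('wrist',(349.9,244.2),.108,P)[:2]; print('knob local',rot(s[2]).T@(k-s[:2])*1000)
    k=at('wrist',(290+243/4.2,150+415/4.2),.126,P)[:2]; print('knobtop local',rot(s[2]).T@(k-s[:2])*1000)
    print(get_obs()['joint_pos'])
E
python3 fit.py
```

```text
slot0 [ 0.47787976 -0.26228599 -0.00895857] yawdeg -0.5132883262004078
[[0.9, 1.0], [0.6, -0.7], [0.7, -1.0], [-1.0, -0.1], [1.1, 0.1], [-0.8, 0.6], [1.1, -1.2], [-0.8, -0.1], [-0.8, 0.7], [-1.0, 0.7]]
c24 [ 0.4539 -0.2621]
c2424 [ 0.4537 -0.2861]
c4824 [ 0.4297 -0.2859]
c48 [ 0.4299 -0.2619]
slot2 [ 0.43   -0.2499]
c72 [ 0.4059 -0.2616]
slot3 [ 0.4056 -0.2976]
stalk [ 0.40686378 -0.27888666] local [-70.86441031 -17.2361982 ]
tick [ 0.36339859 -0.23880812]
tick [ 0.36205707 -0.30607166]
knob local [-72.7605946 -21.1408666]
knobtop local [-70.75177774 -14.76183626]
[ 0.32130357  0.26262293 -0.02645633  2.01546286  0.00918128  0.86375786
 -1.28283318]
```

jog_arm(
  linear=[
    [-0.03,0.04,0.03],
    [-0.061,0.081,0.06],
    [-0.061,0.081,0.1],
    [-0.061,0.081,0.14],
    [-0.061,0.081,0.18],
    [-0.061,0.081,0.187],
    [-0.061,0.081,0.187],
    [-0.061,0.081,0.187],
  ],
  spin=[0,0,0,0,0,0,0,0],
)

```text
t: 3.82
tool_pos: [0.4029, -0.2833, 0.0939]
orientation: [-3.14, 0.003, -0.001]
ft_force: [-0.3, 0.1, 0.4]
gripper_width: 0.0931
grip_force: 0.0
```

jog_arm(
  linear=[
    [0,0,0],
    [0,0,0],
    [0,0,0],
    [0,0,0],
    [0,0,0],
    [0,0,0],
  ],
  spin=[0,0,0,0,0,0],
  grip=1,
)

```text
t: 4.32
tool_pos: [0.4039, -0.2834, 0.0952]
orientation: [3.141, -0.001, -0.0]
ft_force: [0.2, 0.0, 0.1]
gripper_width: 0.0576
grip_force: 0.0
```

jog_arm(
  linear=[
    [0,0,0],
    [0,0,0],
    [0,0,0],
    [0,0,0],
    [0,0,0],
    [0,0,0],
  ],
  spin=[0,0,0,0,0,0],
  grip=1,
)

```text
t: 4.82
tool_pos: [0.4035, -0.2832, 0.0945]
orientation: [-3.141, 0.0, -0.0]
ft_force: [0.3, 1.0, 1.0]
gripper_width: 0.0243
grip_force: 30.0
```

jog_arm(
  linear=[
    [0,-0.004,0],
    [0,-0.008,0],
    [0,-0.012,0],
    [0,-0.016,0],
    [0,-0.02,0],
    [0,-0.022,0],
    [0,-0.022,0],
  ],
  spin=[0,0,0,0,0,0,0],
)

```text
t: 5.4
tool_pos: [0.4038, -0.2627, 0.0945]
orientation: [3.139, -0.001, -0.001]
ft_force: [1.3, -8.3, -6.2]
gripper_width: 0.0243
grip_force: 30.0
```

jog_arm(
  linear=[
    [0,0.002,0],
    [0.004,0.002,0],
    [0.008,0.002,0],
    [0.012,0.002,0],
    [0.016,0.002,0],
    [0.02,0.002,0],
    [0.024,0.002,0],
    [0.024,0.002,0],
  ],
  spin=[0,0,0,0,0,0,0,0],
)

```text
t: 6.07
tool_pos: [0.429, -0.263, 0.0945]
orientation: [-3.142, -0.001, 0.001]
ft_force: [-0.5, -1.5, -1.9]
gripper_width: 0.0245
grip_force: 30.0
```

jog_arm(
  linear=[
    [0,0.004,0],
    [0,0.008,0],
    [0,0.012,0],
    [0,0.016,0],
    [0,0.02,0],
    [0,0.024,0],
    [0,0.024,0],
  ],
  spin=[0,0,0,0,0,0,0],
)

```text
t: 6.65
tool_pos: [0.4275, -0.2885, 0.0946]
orientation: [3.141, -0.0, -0.002]
ft_force: [0.8, 0.0, -1.8]
gripper_width: 0.0247
grip_force: 30.0
```

jog_arm(
  linear=[
    [0.004,-0.001,0],
    [0.008,-0.001,0],
    [0.012,-0.001,0],
    [0.016,-0.001,0],
    [0.02,-0.001,0],
    [0.024,-0.001,0],
    [0.024,-0.001,0],
  ],
  spin=[0,0,0,0,0,0,0],
)

```text
t: 7.23
tool_pos: [0.4527, -0.2862, 0.0945]
orientation: [3.141, -0.001, 0.0]
ft_force: [-0.3, -1.5, -1.2]
gripper_width: 0.0244
grip_force: 30.0
```

jog_arm(
  linear=[
    [0,-0.004,0],
    [0,-0.008,0],
    [0,-0.012,0],
    [0,-0.016,0],
    [0,-0.02,0],
    [0,-0.024,0],
    [0,-0.024,0],
  ],
  spin=[0,0,0,0,0,0,0],
)

```text
t: 7.82
tool_pos: [0.4517, -0.2636, 0.0946]
orientation: [3.139, -0.001, -0.001]
ft_force: [1.3, -7.6, -6.6]
gripper_width: 0.0243
grip_force: 30.0
```

jog_arm(
  linear=[
    [0.004,0,0],
    [0.008,0,0],
    [0.012,0,0],
    [0.016,0,0],
    [0.02,0,0],
    [0.024,0,0],
    [0.026,0,0],
    [0.026,0,0],
  ],
  spin=[0,0,0,0,0,0,0,0],
)

```text
t: 8.48
tool_pos: [0.4751, -0.2639, 0.0945]
orientation: [3.14, 0.004, -0.003]
ft_force: [-5.4, -7.4, -0.6]
gripper_width: 0.0244
grip_force: 30.0
```

jog_arm(
  linear=[
    [0.002,0.001,0],
    [0.003,0.001,0],
    [0.004,0.001,0],
    [0.004,0.001,0],
  ],
  spin=[0,0,0,0],
)

```text
t: 8.82
tool_pos: [0.4782, -0.2641, 0.0944]
orientation: [3.142, 0.005, -0.002]
ft_force: [-7.5, -6.2, 2.1]
gripper_width: 0.0245
grip_force: 30.0
```

jog_arm(
  linear=[
    [0.001,0.001,0],
    [0.002,0.001,0],
    [0.002,0.001,0],
  ],
  spin=[0,0,0],
)

```text
t: 9.07
tool_pos: [0.4786, -0.2643, 0.0944]
orientation: [-3.14, 0.008, -0.002]
ft_force: [-11.5, -3.1, 7.7]
gripper_width: 0.0243
grip_force: 30.0
```

jog_arm(
  linear=[
    [-0.002,0,0],
    [-0.003,0,0],
    [-0.003,0,0],
  ],
  spin=[0,0,0],
)

```text
t: 9.32
tool_pos: [0.4779, -0.2643, 0.0945]
orientation: [-3.141, 0.004, -0.002]
ft_force: [-5.6, -1.9, 2.7]
gripper_width: 0.0244
grip_force: 30.0
```

jog_arm(
  linear=[
    [0,0,0],
    [0,0,0],
    [0,0,0],
    [0,0,0],
    [0,0,-0.03],
    [0,0,-0.07],
    [0,0,-0.11],
    [0,0,-0.15],
  ],
  spin=[0,0,0,0,0,0,0,0],
  grip=0,
)

```text
t: 9.98
tool_pos: [0.4803, -0.2639, 0.2462]
orientation: [-3.141, 0.001, 0.0]
ft_force: [0.7, 0.3, -0.9]
gripper_width: 0.0735
grip_force: 0.0
```

Run:
```python
from h import *
P=grab('wrist','pics/g2.png')
for d in imaging.landmark_of('wrist','lever_knob')[:2]: print(d['conf'],d['at'],at('wrist',d['at'],.108,P))
```

```text
0.96 [277.0, 203.5] [ 0.47645445 -0.26476224  0.108     ]
```

jog_arm(
  linear=[
    [0.02,-0.2,-0.05],
    [0.02,-0.2,-0.05],
    [0.02,-0.2,-0.05],
    [0.02,-0.2,-0.05],
    [0.02,-0.2,-0.05],
    [0.02,-0.35,-0.05],
    [0.02,-0.35,-0.05],
    [0.02,-0.35,-0.05],
  ],
  spin=[0,0,0,0,0,0,0,0],
)

```text
t: 10.75
tool_pos: [0.5002, 0.0628, 0.2944]
orientation: [-3.141, -0.0, -0.0]
ft_force: [0.3, 0.1, -0.2]
gripper_width: 0.0929
grip_force: 0.0
```

jog_arm(
  linear=[
    [0.02,-0.24,0],
    [0.02,-0.24,0],
    [0.02,-0.24,0],
    [0.02,-0.24,0],
    [0.02,-0.24,0],
    [0.02,-0.24,0],
    [0.02,-0.24,0],
  ],
  spin=[0,0,0,0,0,0,0],
)

```text
t: 11.33
tool_pos: [0.5192, 0.3089, 0.2934]
orientation: [-3.138, 0.001, 0.008]
ft_force: [0.1, -0.8, -0.1]
gripper_width: 0.093
grip_force: 0.0
```

Run:
```python
from h import *
P=grab('wrist','pics/w3.png',1.4); print(P[0],get_obs()['joint_pos'].round(2))
for d in imaging.trace('wrist','lime1')[:9]:
    m=d['region'].astype(np.uint8); M=cv2.moments(m,True); c=(M['m10']/M['m00'],M['m01']/M['m00'])
    im=imaging.grab_frame
    print(round(d['conf'],2),np.round(c,1),int(M['m00']),at('wrist',c,.024,P).round(3), np.round(cv2.fitEllipse(max(cv2.findContours(m,0,1)[0],key=len))[1:],1) if False else cv2.fitEllipse(max(cv2.findContours(m,0,1)[0],key=len))[1:])
```

```text
[0.51919896 0.30887484 0.29342776] [-0.51  0.38 -0.16  1.8   0.07  0.97 -2.26]
0.87 [198.1 234. ] 927 [0.432 0.423 0.024] ((31.186452865600586, 36.11924743652344), 164.34246826171875)
0.86 [255.3 232.7] 922 [0.436 0.339 0.024] ((32.202720642089844, 34.9669075012207), 14.127584457397461)
0.85 [366.5 237.2] 792 [0.429 0.176 0.024] ((29.36034393310547, 34.49319076538086), 62.00141143798828)
0.8 [ 74.3 240.6] 641 [0.414 0.646 0.024] ((26.96141242980957, 28.57436180114746), 24.963729858398438)
0.66 [357.8 174. ] 1028 [0.523 0.197 0.024] ((33.350494384765625, 37.38315200805664), 46.625675201416016)
0.58 [309.7 279.3] 819 [0.36  0.257 0.024] ((28.63021469116211, 34.565650939941406), 64.76087951660156)
```

View pics/w3.png

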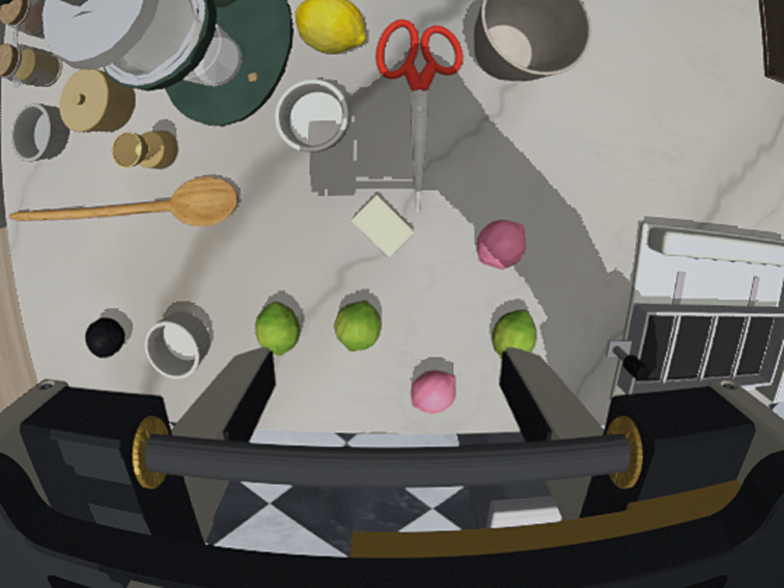

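Candidates in w3 pixels: green at (278,329), (357,325) and (514,333) on the open worktop left of the washer. Not meant: pink at (501,244) and (434,391), black at (105,337), lemon at (330,22). I'll confirm in an enlarged crop.

Run:
```python
import cv2
f=cv2.imread('pics/w3.png'); cv2.imwrite('pics/limes.png',cv2.resize(f[215:420,235:560],None,fx=2.4,fy=2.4,interpolation=cv2.INTER_CUBIC))
```

```text
(no output)
```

View pics/limes.png

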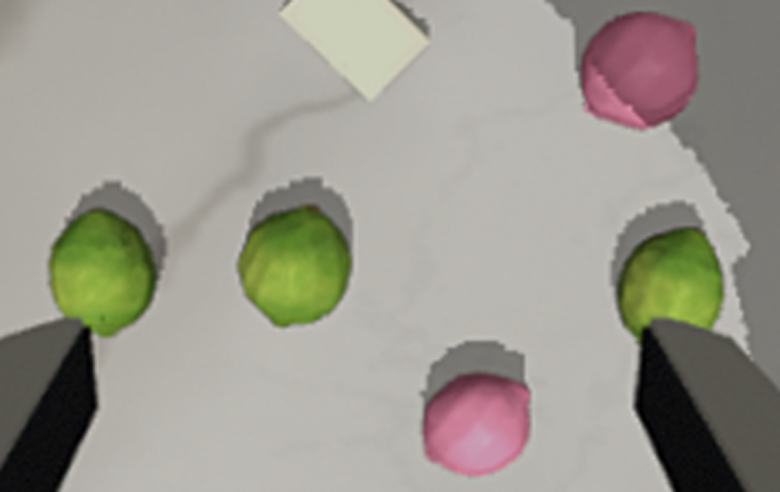

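All three green ones are real limes, with long axes roughly along world x. The pinks stay. I'll fetch the leftmost, A (0.431, 0.422), first.

jog_arm(
  linear=[
    [-0.03,-0.04,0.0],
    [-0.06,-0.08,0.03],
    [-0.088,-0.113,0.06],
    [-0.088,-0.113,0.1],
    [-0.088,-0.113,0.14],
    [-0.088,-0.113,0.18],
    [-0.088,-0.113,0.18],
    [-0.088,-0.113,0.18],
  ],
  spin=[0,0,0,0,0,0,0,0],
  grip=0.24,
)

```text
t: 12.1
tool_pos: [0.4311, 0.4104, 0.1102]
orientation: [3.135, 0.005, -0.001]
ft_force: [0.9, -1.3, -0.1]
gripper_width: 0.0707
grip_force: 0.0
```

Run:
```python
from h import *
P=grab('wrist','pics/w4.png',1.4); print(P[0],P[1].round(3).tolist(),get_obs()['gripper_width'])
for d in imaging.trace('wrist','lime1')[:6]:
    M=cv2.moments(d['region'].astype(np.uint8),True); c=(M['m10']/M['m00'],M['m01']/M['m00'])
    X=at('wrist',c,.024,P); print(round(d['conf'],2),np.round(c,1),X.round(3),totool(X,P))
```

```text
[0.43109437 0.4103547  0.11015858] [[1.0, -0.001, -0.005], [-0.001, -1.0, -0.006], [-0.005, 0.006, -1.0]] 0.07062856178603144
0.92 [ 41.1 232. ] [0.413 0.646 0.024] [ -17.4 -236.3   84.8]
0.88 [361.9 209.1] [0.436 0.339 0.024] [ 5.8 71.  86.6]
0.82 [258.6 214.6] [0.432 0.424 0.024] [  1.2 -14.1  86.1]
0.81 [433.1 272.5] [0.373 0.26  0.024] [-57.1 149.6  87.4]
0.76 [507.2 118.9] [0.523 0.197 0.024] [ 92.6 212.5  87. ]
0.69 [510.7 219. ] [0.426 0.175 0.024] [ -4.2 234.6  87.6]
```

View pics/w4.png

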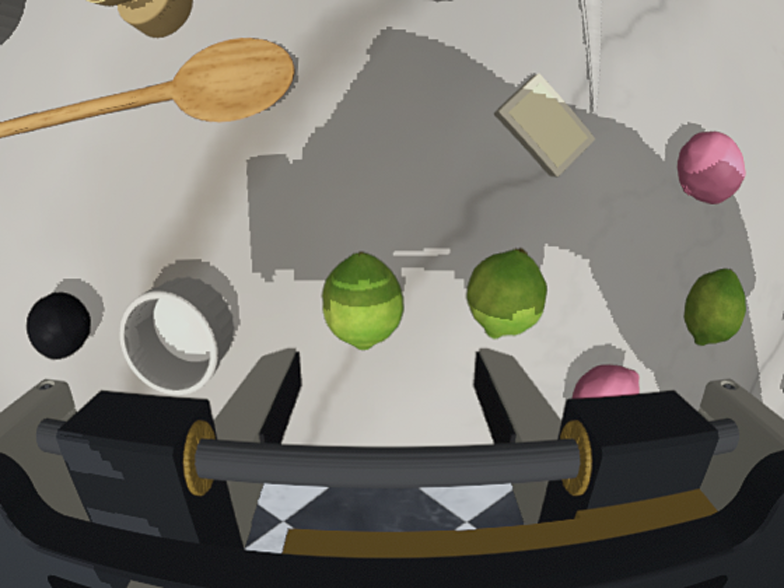

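W4: lime A at (362,300), long axis along x; B at (507,292). Lower partway, then correct.

jog_arm(
  linear=[
    [0,0,0.02],
    [0,0,0.04],
    [0,0,0.04],
  ],
  spin=[0,0,0],
)

```text
t: 12.45
tool_pos: [0.4333, 0.4126, 0.0742]
orientation: [3.141, 0.0, -0.002]
ft_force: [-0.4, -0.8, 0.3]
gripper_width: 0.0707
grip_force: 0.0
```

jog_arm(
  linear=[
    [0,-0.011,0],
    [0,-0.011,0.02],
    [0,-0.011,0.045],
    [0,-0.011,0.064],
    [0,-0.011,0.066],
    [0,-0.011,0.066],
  ],
  spin=[0,0,0,0,0,0],
)

```text
t: 12.95
tool_pos: [0.4332, 0.4255, 0.0095]
orientation: [-3.141, -0.0, -0.0]
ft_force: [0.2, -0.2, 0.1]
gripper_width: 0.0708
grip_force: 0.0
```

jog_arm(
  linear=[
    [0,0,0],
    [0,0,0],
    [0,0,0],
    [0,0,0],
    [0,0,0],
    [0,0,0],
  ],
  spin=[0,0,0,0,0,0],
  grip=1,
)

```text
t: 13.45
tool_pos: [0.4333, 0.425, 0.0096]
orientation: [-3.141, -0.001, -0.0]
ft_force: [-0.1, -0.2, 8.0]
gripper_width: 0.0455
grip_force: 30.0
```

jog_arm(
  linear=[
    [0,0,-0.03],
    [0,0,-0.07],
    [0,0,-0.11],
    [0.01,0.03,-0.14],
    [0.03,0.07,-0.14],
    [0.03,0.11,-0.14],
    [0.03,0.15,-0.14],
    [0.03,0.19,-0.14],
  ],
  spin=[0,0,0,0,0,0,0,0],
)

```text
t: 14.12
tool_pos: [0.4627, 0.2326, 0.1491]
orientation: [-3.141, -0.001, -0.001]
ft_force: [1.8, -1.2, -0.8]
gripper_width: 0.0456
grip_force: 30.0
```

jog_arm(
  linear=[
    [0,0.04,0],
    [0,0.08,0],
    [0,0.12,0],
    [0,0.16,0],
    [0,0.2,0],
    [0,0.24,0],
    [0,0.28,0],
    [0,0.32,0],
  ],
  spin=[0,0,0,0,0,0,0,0],
)

```text
t: 14.78
tool_pos: [0.4622, -0.0874, 0.1489]
orientation: [3.141, -0.0, -0.0]
ft_force: [-0.1, -0.4, -0.3]
gripper_width: 0.0456
grip_force: 30.0
```

jog_arm(
  linear=[
    [-0.02,0.02,0],
    [-0.042,0.042,0.02],
    [-0.042,0.042,0.05],
    [-0.042,0.042,0.08],
    [-0.042,0.042,0.1],
    [-0.042,0.042,0.115],
    [-0.042,0.042,0.115],
  ],
  spin=[0,0,0,0,0,0,0],
)

```text
t: 15.37
tool_pos: [0.4197, -0.1271, 0.0315]
orientation: [-3.141, 0.004, -0.0]
ft_force: [-0.1, 0.3, -1.2]
gripper_width: 0.0456
grip_force: 30.0
```

jog_arm(
  linear=[
    [0,0,0],
    [0,0,0],
    [0,0,0],
    [0,0,-0.02],
    [0,0,-0.05],
    [0,0,-0.09],
    [0.02,0,-0.13],
    [0.06,0,-0.17],
  ],
  spin=[0,0,0,0,0,0,0,0],
  grip=0.36,
)

```text
t: 16.03
tool_pos: [0.4661, -0.1276, 0.1951]
orientation: [3.141, -0.001, -0.001]
ft_force: [1.0, 0.1, -0.7]
gripper_width: 0.0598
grip_force: 0.0
```

```bash
cat > look.py <<'E'
from h import *
import sys
P=grab('wrist',sys.argv[1],1.4); print(P[0])
for t,z in (('lime1',.024),('tray_post',.077)):
  for d in imaging.trace('wrist',t)[:8]:
    M=cv2.moments(d['region'].astype(np.uint8),True); c=(M['m10']/M['m00'],M['m01']/M['m00'])
    X=at('wrist',c,z,P); print(t,round(d['conf'],2),np.round(c,1),X.round(3),'z+20:',at('wrist',c,z+.02,P).round(3))
E
python3 look.py pics/w5.png
```

```text
[ 0.46613628 -0.12762483  0.19507368]
lime1 0.95 [ 18.1 264.4] [0.363 0.258 0.024] z+20: [0.373 0.235 0.044]
lime1 0.87 [275.8 240.8] [ 0.41  -0.127  0.024] z+20: [ 0.418 -0.127  0.044]
lime1 0.68 [ 48.3 225.1] [0.426 0.173 0.024] z+20: [0.433 0.155 0.044]
lime1 0.57 [ 25.6 153.1] [0.524 0.196 0.024] z+20: [0.525 0.176 0.044]
tray_post 0.59 [240.1 240.4] [ 0.432 -0.094  0.077] z+20: [ 0.44  -0.096  0.097]
```

View pics/w5.png

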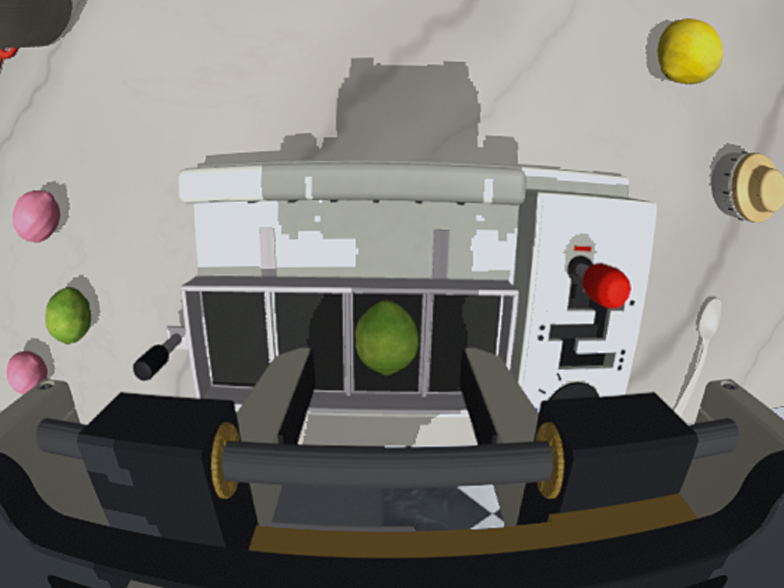

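The lime sits in pocket 3 at (387,338), and the lever is at the red bar (580,265). Next is lime C.

jog_arm(
  linear=[
    [0,-0.04,0],
    [0,-0.08,0],
    [0,-0.12,0],
    [0,-0.16,0],
    [-0.01,-0.2,0],
    [-0.02,-0.24,0],
    [-0.03,-0.28,0.02],
    [-0.039,-0.303,0.05],
  ],
  spin=[3,6,9,12,15,18,20,20],
  grip=0.2,
)

```text
t: 16.85
tool_pos: [0.4295, 0.1783, 0.1429]
orientation: [-3.137, -0.003, -0.35]
ft_force: [1.1, 0.8, -0.3]
gripper_width: 0.0745
grip_force: 0.0
```

jog_arm(
  linear=[
    [0,0,0.03],
    [0,0,0.05],
    [0,0,0.05],
    [0,0,0.05],
  ],
  spin=[0,0,0,0],
)

```text
t: 17.18
tool_pos: [0.4281, 0.1742, 0.0909]
orientation: [3.139, 0.002, -0.349]
ft_force: [-0.8, -0.2, 0.8]
gripper_width: 0.0743
grip_force: 0.0
```

```bash
cat > q.py <<'E'
from h import *
o=get_obs(); P=pose(); print(P[0].round(4),np.degrees(o['orientation'][2]).round(1))
f=imaging.grab_frame('wrist')
for d in imaging.trace('wrist','lime1')[:8]:
    m=d['region']; M=cv2.moments(m.astype(np.uint8),True); c=(M['m10']/M['m00'],M['m01']/M['m00'])
    X=at('wrist',c,.024,P); print(round(d['conf'],2),np.round(c,1),'rgb',f[m].mean(0).round(),X.round(3),'tool',totool(X,P))
E
python3 q.py
```

```text
[0.4281 0.1742 0.0909] -20.0
0.91 [216.8 308.8] rgb [158.  94. 113.] [0.372 0.248 0.024] tool [-77.5 -50.4  66.9]
0.87 [275.5 225.7] rgb [105. 131.  52.] [0.426 0.175 0.024] tool [-1.5  0.  66.9]
0.85 [200.1 115.2] rgb [151.  88. 107.] [0.523 0.197 0.024] tool [ 81.7 -54.   66.5]
0.75 [ 99.9 265. ] rgb [ 91. 117.  43.] [0.444 0.334 0.024] tool [ -39.7 -155.6   66.5]
```

jog_arm(
  linear=[
    [-0.001,0,0.03],
    [-0.001,0,0.06],
    [-0.001,0,0.08],
    [-0.001,0,0.082],
    [-0.001,0,0.082],
  ],
  spin=[0,0,0,0,0],
)

```text
t: 17.7
tool_pos: [0.4287, 0.1749, 0.0099]
orientation: [3.141, 0.0, -0.35]
ft_force: [0.4, -0.8, 0.2]
gripper_width: 0.0745
grip_force: 0.0
```

jog_arm(
  linear=[
    [0,0,0],
    [0,0,0],
    [0,0,0],
    [0,0,0],
    [0,0,0],
    [0,0,0],
  ],
  spin=[0,0,0,0,0,0],
  grip=1,
)

```text
t: 18.2
tool_pos: [0.429, 0.1754, 0.0103]
orientation: [-3.141, -0.001, -0.349]
ft_force: [-1.2, -0.4, 11.1]
gripper_width: 0.046
grip_force: 30.0
```

jog_arm(
  linear=[
    [0,0,-0.03],
    [0,0,-0.07],
    [0,0,-0.11],
    [0,0,-0.14],
    [0,0,-0.14],
  ],
  spin=[-5,-10,-15,-20,-20],
)

```text
t: 18.62
tool_pos: [0.4307, 0.1762, 0.1546]
orientation: [-3.139, -0.007, 0.004]
ft_force: [1.0, 0.8, -1.8]
gripper_width: 0.046
grip_force: 30.0
```

jog_arm(
  linear=[
    [0.01,0.04,0],
    [0.01,0.08,0],
    [0.01,0.12,0],
    [0.005,0.16,0],
    [0,0.186,0.01],
    [0,0.186,0.04],
    [0,0.186,0.07],
    [0,0.186,0.09],
  ],
  spin=[0,0,0,0,0,0,0,0],
)

```text
t: 19.28
tool_pos: [0.4279, -0.0117, 0.0577]
orientation: [-3.142, 0.001, -0.004]
ft_force: [-0.1, 1.5, -1.0]
gripper_width: 0.0458
grip_force: 30.0
```

jog_arm(
  linear=[
    [0,0,0.003],
    [0,0,0.005],
    [0,0,0.005],
  ],
  spin=[0,0,0],
)

```text
t: 19.53
tool_pos: [0.4284, -0.0104, 0.0546]
orientation: [3.141, 0.001, -0.0]
ft_force: [-1.4, -0.3, -0.2]
gripper_width: 0.0458
grip_force: 30.0
```

jog_arm(
  linear=[
    [0,0,0],
    [0,0,0],
    [0,0,0],
    [0,0,-0.02],
    [0,0,-0.05],
    [0,0,-0.09],
    [0.02,-0.03,-0.11],
    [0.03,-0.07,-0.11],
  ],
  spin=[0,0,0,0,0,0,0,0],
  grip=0.41,
)

```text
t: 20.2
tool_pos: [0.462, 0.0569, 0.1696]
orientation: [-3.141, -0.008, -0.009]
ft_force: [2.4, 0.2, 0.1]
gripper_width: 0.0549
grip_force: 0.0
```

```bash
python3 look.py pics/w6.png
```

```text
[0.4619706  0.05693286 0.16957789]
lime1 0.91 [137.7 142.8] [0.523 0.197 0.024] z+20: [0.524 0.188 0.044]
lime1 0.89 [346.5 234.5] [ 0.424 -0.016  0.024] z+20: [ 0.431 -0.011  0.044]
lime1 0.82 [110.3 274.3] [0.373 0.254 0.024] z+20: [0.384 0.241 0.044]
lime1 0.72 [ 46.  223.8] [0.436 0.339 0.024] z+20: [0.443 0.321 0.044]
lime1 0.69 [448.1 243.2] [ 0.41  -0.139  0.024] z+20: [ 0.418 -0.127  0.044]
lime1 0.64 [401.6 244. ] [ 0.411 -0.079  0.024] z+20: [ 0.419 -0.071  0.044]
tray_post 0.65 [401.9 243.9] [ 0.433 -0.057  0.077] z+20: [ 0.441 -0.048  0.097]
```

View pics/w6.png

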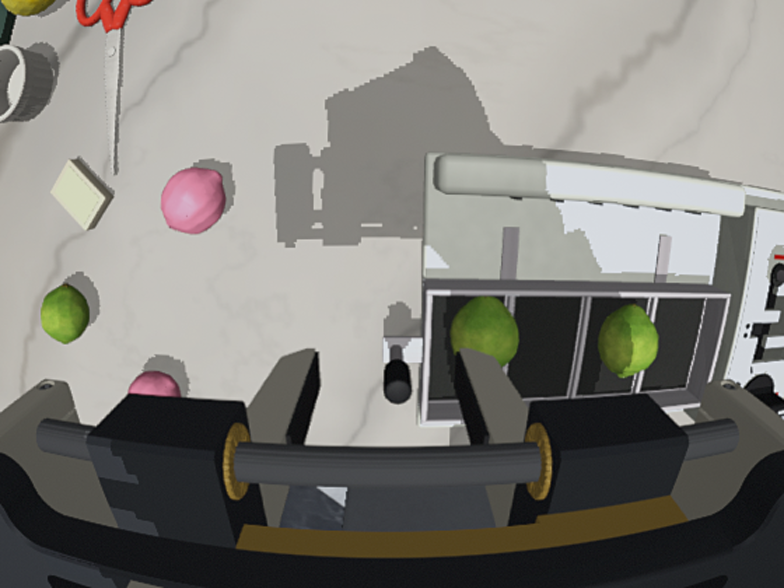

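Limes are in pockets 1 (485,330) and 3 (628,340). Now lime B.

jog_arm(
  linear=[
    [0,-0.04,0],
    [0,-0.08,0],
    [0,-0.12,0],
    [0,-0.16,0],
    [-0.01,-0.2,0],
    [-0.02,-0.24,0.02],
    [-0.024,-0.281,0.05],
    [-0.024,-0.281,0.08],
  ],
  spin=[2,4,6,8,10,10,10,10],
  grip=0.1,
)

```text
t: 21.02
tool_pos: [0.4347, 0.3464, 0.0859]
orientation: [-3.135, -0.003, -0.17]
ft_force: [0.8, 1.1, -0.5]
gripper_width: 0.0839
grip_force: 0.0
```

jog_arm(
  linear=[
    [0,0,0],
    [0,0,0],
  ],
  spin=[0,0],
)

```text
t: 21.18
tool_pos: [0.4331, 0.3388, 0.0829]
orientation: [3.137, 0.003, -0.174]
ft_force: [0.1, -0.0, 0.3]
gripper_width: 0.0836
grip_force: 0.0
```

```bash
python3 q.py
```

```text
[0.4331 0.3388 0.0829] -9.9
0.83 [  7.1 277.3] rgb [20. 20. 21.] [0.423 0.626 0.024] tool [ -59.5 -281.2   57.7]
0.77 [442.9  81. ] rgb [147.  87. 105.] [0.523 0.197 0.024] tool [112.9 123.6  59.2]
0.66 [274.6 222.9] rgb [ 97. 121.  47.] [0.436 0.339 0.024] tool [ 3.3 -0.9 58.9]
0.63 [397.5 279.5] rgb [163. 100. 120.] [0.37  0.248 0.024] tool [-46.7 100.5  59.5]
```

jog_arm(
  linear=[
    [0.003,-0.001,0.03],
    [0.003,-0.001,0.06],
    [0.003,-0.001,0.073],
    [0.003,-0.001,0.073],
    [0.003,-0.001,0.073],
  ],
  spin=[0,0,0,0,0],
)

```text
t: 21.7
tool_pos: [0.439, 0.3395, 0.013]
orientation: [-3.141, -0.001, -0.178]
ft_force: [0.5, 0.4, 0.5]
gripper_width: 0.0835
grip_force: 0.0
```

jog_arm(
  linear=[
    [0,0,0],
    [0,0,0],
    [0,0,0],
    [0,0,0],
    [0,0,0],
    [0,0,0],
    [0,0,0],
    [0,0,0],
  ],
  spin=[0,0,0,0,0,0,0,0],
  grip=1,
)

```text
t: 22.37
tool_pos: [0.4378, 0.3408, 0.0118]
orientation: [3.141, -0.0, -0.175]
ft_force: [-1.0, -1.9, 6.2]
gripper_width: 0.0462
grip_force: 30.0
```

jog_arm(
  linear=[
    [0,0,-0.03],
    [0,0,-0.07],
    [0,0,-0.11],
    [0,0,-0.145],
    [0,0,-0.145],
  ],
  spin=[-5,-10,-10,-10,-10],
)

```text
t: 22.78
tool_pos: [0.4401, 0.3427, 0.1626]
orientation: [-3.136, -0.007, -0.001]
ft_force: [1.3, 0.6, -0.8]
gripper_width: 0.0461
grip_force: 30.0
```

jog_arm(
  linear=[
    [0.01,0.04,0],
    [0.02,0.08,0],
    [0.02,0.12,0],
    [0.02,0.16,0],
    [0.02,0.2,0],
    [0.02,0.24,0],
    [0.02,0.28,0],
    [0.02,0.32,0],
  ],
  spin=[0,0,0,0,0,0,0,0],
)

```text
t: 23.45
tool_pos: [0.4571, 0.019, 0.1561]
orientation: [3.142, 0.0, 0.0]
ft_force: [0.1, 0.1, -1.8]
gripper_width: 0.046
grip_force: 30.0
```

jog_arm(
  linear=[
    [0,0.04,0],
    [0,0.08,0],
    [0,0.12,0],
    [0,0.16,0],
    [-0.01,0.2,0],
    [-0.03,0.213,0],
    [-0.045,0.213,0],
    [-0.045,0.213,0],
  ],
  spin=[-7,-14,-21,-28,-35,-42,-49,-56],
)

```text
t: 24.12
tool_pos: [0.4085, -0.1936, 0.1556]
orientation: [-3.138, 0.002, 0.979]
ft_force: [0.4, 0.6, -0.5]
gripper_width: 0.0459
grip_force: 30.0
```

jog_arm(
  linear=[
    [0,0,0.0],
    [0,0,0.0],
    [0,0,0.02],
    [0,0,0.04],
    [0,0,0.06],
    [0,0,0.08],
    [0,0,0.08],
  ],
  spin=[-7,-14,-21,-28,-34,-34,-34],
)

```text
t: 24.7
tool_pos: [0.4111, -0.1914, 0.0736]
orientation: [-3.137, -0.003, 1.571]
ft_force: [0.0, -0.3, -1.0]
gripper_width: 0.0457
grip_force: 30.0
```

jog_arm(
  linear=[
    [0,0,0.01],
    [0,0,0.02],
    [0,0,0.02],
  ],
  spin=[0,0,0],
)

```text
t: 24.95
tool_pos: [0.4123, -0.1918, 0.0558]
orientation: [-3.14, -0.001, 1.57]
ft_force: [0.4, -0.1, -1.4]
gripper_width: 0.0462
grip_force: 30.0
```

jog_arm(
  linear=[
    [0,0,0],
    [0,0,0],
    [0,0,0],
    [0,0,-0.02],
    [0,0,-0.05],
    [0,0,-0.09],
    [0.02,0.02,-0.11],
    [0.04,0.05,-0.13],
  ],
  spin=[0,0,0,0,0,0,0,0],
  grip=0.38,
)

```text
t: 25.62
tool_pos: [0.4604, -0.1539, 0.189]
orientation: [-3.141, 0.002, 1.565]
ft_force: [-0.1, 0.2, -0.2]
gripper_width: 0.0576
grip_force: 0.0
```

```bash
python3 look.py pics/w7.png
```

```text
[ 0.46039993 -0.15390403  0.18896162]
lime1 0.75 [231.  234.8] [ 0.409 -0.2    0.024] z+20: [ 0.412 -0.192  0.044]
lime1 0.68 [233.4 172.5] [ 0.415 -0.131  0.024] z+20: [ 0.418 -0.127  0.044]
lime1 0.68 [219.8 127.8] [ 0.402 -0.084  0.024] z+20: [ 0.406 -0.083  0.044]
lime1 0.6 [240.5  52.1] [ 0.424 -0.007  0.024] z+20: [ 0.426 -0.011  0.044]
tray_post 0.56 [219.9 128.5] [ 0.411 -0.083  0.077] z+20: [ 0.415 -0.082  0.097]
```

View pics/w7.png

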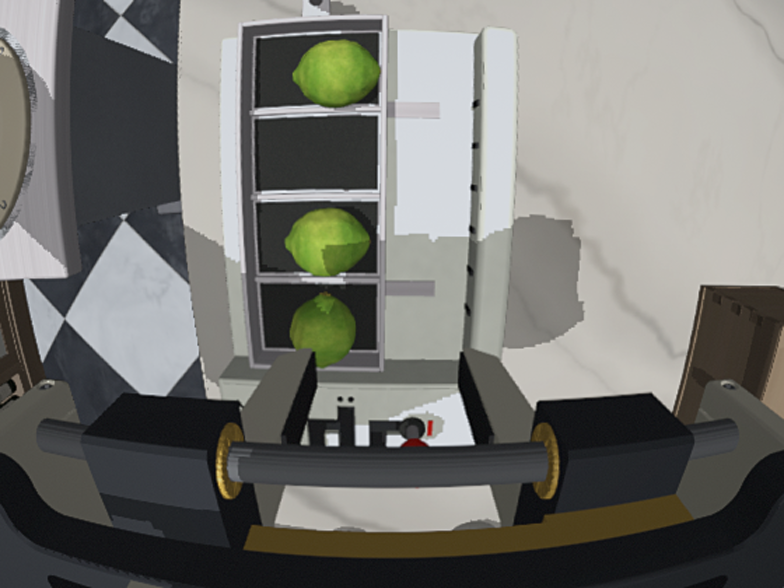

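All three limes are in the tray: pockets 1 (337,72), 3 (327,242) and 4 (322,330). Next is the tray post.

Run:
```python
from h import *
D=np.diag([1.,-1,-1])
print(at('wrist',(283.6,276),.094,(np.array([.46197,.05693,.16958]),D)), at('wrist',(147/1.4,368/1.4),.094,(np.array([.46614,-.12762,.19507]),D)))
```

```text
[0.41366434 0.05192613 0.094     ] [0.41222227 0.04619822 0.094     ]
```

jog_arm(
  linear=[
    [0.04,0,0],
    [0.08,0,0],
    [0.12,0,0],
    [0.16,0,0],
    [0.2,0,0],
    [0.2,0,0],
    [0.2,0,0],
    [0.2,0,0],
  ],
  spin=[7,14,21,28,35,42,49,56],
  grip=0.5,
)

```text
t: 26.43
tool_pos: [0.4617, 0.0482, 0.1862]
orientation: [-3.141, 0.001, 0.589]
ft_force: [0.3, -0.2, 0.0]
gripper_width: 0.0467
grip_force: 0.0
```

jog_arm(
  linear=[
    [0,0,0],
    [0,0,0],
    [0,0,0],
    [0,0,0],
    [0,0,0],
    [0,0,0],
  ],
  spin=[7,14,21,28,33.7,33.7],
)

```text
t: 26.93
tool_pos: [0.4618, 0.0472, 0.1863]
orientation: [3.141, 0.001, 0.0]
ft_force: [1.0, 0.4, 0.8]
gripper_width: 0.0465
grip_force: 0.0
```

jog_arm(
  linear=[
    [-0.02,-0.003,0],
    [-0.047,-0.003,0.01],
    [-0.047,-0.003,0.04],
    [-0.047,-0.003,0.08],
    [-0.047,-0.003,0.11],
    [-0.047,-0.003,0.12],
    [-0.047,-0.003,0.12],
  ],
  spin=[0,0,0,0,0,0,0],
)

```text
t: 27.52
tool_pos: [0.4138, 0.0502, 0.0642]
orientation: [3.141, 0.005, 0.009]
ft_force: [-0.3, 0.2, -0.0]
gripper_width: 0.0466
grip_force: 0.0
```

jog_arm(
  linear=[
    [0,0,0],
    [0,0,0],
    [0,0,0],
    [0,0,0],
    [0,0,0],
    [0,0,0],
  ],
  spin=[0,0,0,0,0,0],
  grip=1,
)

```text
t: 28.02
tool_pos: [0.4164, 0.0512, 0.0673]
orientation: [-3.14, -0.002, 0.006]
ft_force: [-1.2, 4.3, 8.6]
gripper_width: 0.0176
grip_force: 30.0
```

jog_arm(
  linear=[
    [0.003,0,0],
    [0.008,0,0],
    [0.015,0,0],
    [0.023,0,0],
    [0.031,0,0],
    [0.039,0,0],
    [0.047,0,0],
    [0.053,0,0],
  ],
  spin=[0,0,0,0,0,0,0,0],
)

```text
t: 28.68
tool_pos: [0.4687, 0.0503, 0.0673]
orientation: [3.141, 0.0, 0.005]
ft_force: [-3.2, -1.2, 9.5]
gripper_width: 0.0175
grip_force: 30.0
```

jog_arm(
  linear=[
    [0.003,0,0],
    [0.006,0,0],
    [0.009,0,0],
    [0.01,0,0],
    [0.01,0,0],
  ],
  spin=[0,0,0,0,0],
)

```text
t: 29.1
tool_pos: [0.4758, 0.0501, 0.0672]
orientation: [3.14, 0.004, 0.005]
ft_force: [-8.9, 0.0, 16.8]
gripper_width: 0.0173
grip_force: 30.0
```

jog_arm(
  linear=[
    [0.002,0,0.001],
    [0.004,0,0.001],
    [0.004,0,0.001],
  ],
  spin=[0,0,0],
)

```text
t: 29.35
tool_pos: [0.477, 0.0501, 0.0664]
orientation: [3.139, 0.009, 0.006]
ft_force: [-16.6, 2.3, 28.3]
gripper_width: 0.0173
grip_force: 30.0
```

jog_arm(
  linear=[
    [-0.003,0,-0.003],
    [-0.003,0,-0.003],
  ],
  spin=[0,0],
)

```text
t: 29.52
tool_pos: [0.4767, 0.0501, 0.0679]
orientation: [3.14, 0.005, 0.005]
ft_force: [-7.0, 0.4, -8.3]
gripper_width: 0.0175
grip_force: 30.0
```

jog_arm(
  linear=[
    [0,0,0],
    [0,0,0],
    [0,0,0],
    [0,0,-0.03],
    [0,0,-0.07],
    [0,0.03,-0.11],
    [0,0.07,-0.13],
    [0,0.11,-0.15],
  ],
  spin=[0,0,0,0,0,0,0,0],
  grip=0.5,
)

```text
t: 30.18
tool_pos: [0.4814, -0.0472, 0.215]
orientation: [-3.141, -0.004, 0.008]
ft_force: [1.1, -0.1, -0.7]
gripper_width: 0.0464
grip_force: 0.0
```

```bash
python3 look.py pics/w8.png
```

```text
[ 0.48141088 -0.04722965  0.21499329]
lime1 0.92 [405.9 203.6] [ 0.466 -0.203  0.024] z+20: [ 0.471 -0.194  0.044]
lime1 0.86 [ 80.9 156.9] [0.524 0.197 0.024] z+20: [0.526 0.183 0.044]
lime1 0.66 [350.6 196.7] [ 0.473 -0.133  0.024] z+20: [ 0.478 -0.128  0.044]
lime1 0.64 [ 65.4 272.4] [0.36  0.258 0.024] z+20: [0.371 0.241 0.044]
lime1 0.56 [242.8 188.5] [ 0.481 -0.01   0.024] z+20: [ 0.486 -0.012  0.044]
tray_post 0.63 [531.7 238.7] [ 0.437 -0.376  0.077] z+20: [ 0.445 -0.355  0.097]
```

View pics/w8.png

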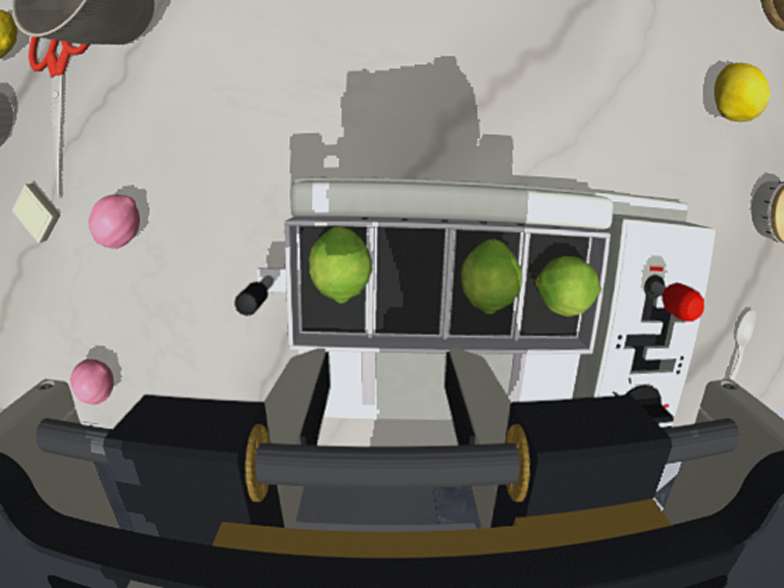

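The tray is home, with limes at (340,263), (490,275) and (568,285), and the lever still at the red bar (655,285). Next, the dial.

jog_arm(
  linear=[
    [0,0.04,0],
    [0,0.08,0],
    [0,0.12,0],
    [-0.02,0.15,0],
    [-0.04,0.18,0],
    [-0.07,0.2,0],
    [-0.1,0.227,0],
    [-0.119,0.227,0],
  ],
  spin=[-7,-14,-21,-28,-35,-42,-49,-56],
  grip=0.55,
)

```text
t: 31.0
tool_pos: [0.3603, -0.2774, 0.2114]
orientation: [-3.141, 0.001, 0.983]
ft_force: [-0.2, 0.2, -0.3]
gripper_width: 0.0416
grip_force: 0.0
```

jog_arm(
  linear=[
    [0,0,0],
    [0,0,0],
    [0,0,0],
    [0,0,0],
    [0,0,0],
    [0,0,0],
  ],
  spin=[-7,-14,-21,-28,-34.4,-34.4],
)

```text
t: 31.5
tool_pos: [0.363, -0.2736, 0.2118]
orientation: [3.141, -0.001, 1.587]
ft_force: [-1.0, -0.6, -0.3]
gripper_width: 0.0423
grip_force: 0.0
```

Run:
```python
from h import *
P=grab('wrist','pics/d1.png',2.5,(170,150,390,380)); print(P[0],get_obs()['orientation'],get_obs()['joint_pos'].round(2))
for d in imaging.landmark_of('wrist','dial_grip')[:2]: print(d['conf'],d['at'],at('wrist',d['at'],.082,P))
```

```text
[ 0.36302898 -0.27361034  0.21179468] [ 3.14129061e+00 -9.69235768e-04  1.58041173e+00] [ 1.05  0.35 -0.68  2.17  0.34  0.72  0.15]
0.94 [275.3, 207.5] [ 0.36103037 -0.27792372  0.082     ]
```

View pics/d1.png

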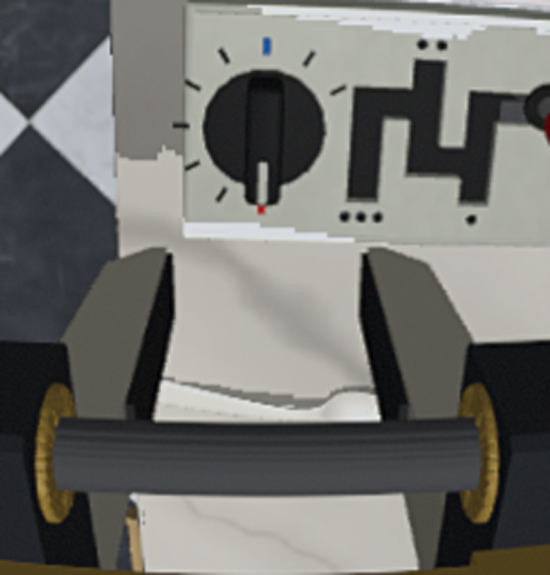

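The dial's white pointer is at (262,180), pointing to the red tick (261,210), so it's at position 0. The blue tick at (267,46) is a half turn clockwise.

Run:
```python
from h import *
P=(np.array([.36303,-.27361,.2118]),Ro.from_euler('xyz',[3.1413,-.001,1.5804]).as_matrix())
f=lambda u,v,z:at('wrist',(170+u/2.5,150+v/2.5),z,P).round(4)
print(f(267,46,.06),f(261,210,.06),f(180,126,.06)); print('bar ends top',f(266,80,.092),f(262,203,.092), 'edges',f(246,140,.092),f(283,140,.092))
```

```text
[ 0.3621 -0.2441  0.06  ] [ 0.3603 -0.3129  0.06  ] [ 0.3272 -0.2771  0.06  ]
bar ends top [ 0.3618 -0.2513  0.092 ] [ 0.3608 -0.2981  0.092 ] edges [ 0.3547 -0.2737  0.092 ] [ 0.3682 -0.2735  0.092 ]
```

jog_arm(
  linear=[
    [-0.003,-0.0015,0.04],
    [-0.003,-0.0015,0.08],
    [-0.003,-0.0015,0.11],
    [-0.003,-0.0015,0.13],
    [-0.003,-0.0015,0.142],
    [-0.003,-0.0015,0.142],
  ],
  spin=[0,0,0,0,0,0],
)

```text
t: 32.1
tool_pos: [0.3605, -0.2762, 0.068]
orientation: [-3.139, -0.002, 1.579]
ft_force: [0.1, -0.0, 1.0]
gripper_width: 0.0419
grip_force: 0.0
```

jog_arm(
  linear=[
    [0,0,0],
    [0,0,0],
    [0,0,0],
    [0,0,0],
    [0,0,0],
    [0,0,0],
  ],
  spin=[0,0,0,0,0,0],
  grip=1,
)

```text
t: 32.6
tool_pos: [0.362, -0.278, 0.071]
orientation: [3.139, 0.001, 1.58]
ft_force: [1.8, 0.7, 7.7]
gripper_width: 0.0136
grip_force: 29.9
```

Gripped. Turn clockwise about 60° first and watch the forces.

jog_arm(
  linear=[
    [0,0,0],
    [0,0,0],
    [0,0,0],
    [0,0,0],
    [0,0,0],
    [0,0,0],
    [0,0,0],
    [0,0,0],
  ],
  spin=[7,14,21,28,35,42,49,56],
)

```text
t: 33.27
tool_pos: [0.3613, -0.2776, 0.071]
orientation: [3.14, -0.001, 0.598]
ft_force: [0.5, 2.6, 10.1]
gripper_width: 0.0136
grip_force: 30.0
```

```bash
python3 -c "
from h import *
o=get_obs();print(o['joint_pos'].round(2),o['moment'].round(2))"
```

```text
[ 0.65  0.55 -0.17  2.32  0.32  0.29 -0.77] [ 0.59  0.08 -0.02]
```

jog_arm(
  linear=[
    [0,0,0],
    [0,0,0],
    [0,0,0],
    [0,0,0],
    [0,0,0],
    [0,0,0],
    [0,0,0],
    [0,0,0],
  ],
  spin=[7,14,21,28,35,42,49,56],
)

```text
t: 33.93
tool_pos: [0.3612, -0.2769, 0.071]
orientation: [-3.141, -0.001, -0.379]
ft_force: [0.8, 5.6, 12.9]
gripper_width: 0.0135
grip_force: 30.0
```

```bash
python3 -c "
from h import *
o=get_obs();print(o['joint_pos'].round(2),o['moment'].round(2))"
```

```text
[ 0.5   0.55  0.04  2.33 -0.08  0.26 -1.33] [ 1.18 -0.08  0.02]
```

jog_arm(
  linear=[
    [0,0,0],
    [0,0,0],
    [0,0,0],
    [0,0,0],
    [0,0,0],
    [0,0,0],
    [0,0,0],
  ],
  spin=[7,14,21,28,35,42,42],
)

```text
t: 34.52
tool_pos: [0.3616, -0.2764, 0.071]
orientation: [-3.14, 0.001, -1.113]
ft_force: [1.7, 5.6, 13.7]
gripper_width: 0.0136
grip_force: 30.0
```

```bash
python3 -c "
from h import *
o=get_obs();print(o['joint_pos'].round(2),o['moment'].round(2),o['orientation'])"
```

```text
[ 0.39  0.56  0.2   2.34 -0.39  0.28 -1.74] [ 1.41 -0.46 -0.02] [-3.13988741e+00  9.46134847e-04 -1.11321763e+00]
```

jog_arm(
  linear=[
    [0,0,0],
    [0,0,0],
    [0,0,0],
    [0,0,0],
    [0,0,0],
    [0,0,0],
  ],
  spin=[7,14,21,26,26,26],
)

```text
t: 35.02
tool_pos: [0.3619, -0.2764, 0.071]
orientation: [-3.14, 0.002, -1.56]
ft_force: [3.4, 5.6, 12.9]
gripper_width: 0.0137
grip_force: 30.0
```

jog_arm(
  linear=[
    [0,0,0],
    [0,0,0],
    [0,0,0],
    [0,0,-0.03],
    [0,0,-0.06],
    [0,0,-0.09],
    [0,0,-0.13],
    [0,0,-0.13],
  ],
  spin=[0,0,0,0,0,0,0,0],
  grip=0.55,
)

```text
t: 35.68
tool_pos: [0.3621, -0.2794, 0.2051]
orientation: [-3.136, -0.003, -1.562]
ft_force: [0.7, -0.0, 0.4]
gripper_width: 0.0418
grip_force: 0.0
```

jog_arm(
  linear=[
    [-0.02,0.0,0],
    [-0.06,0.02,0],
    [-0.1,0.06,0],
    [-0.1,0.1,0],
    [-0.1,0.1,0],
    [-0.1,0.1,0],
    [-0.1,0.1,0],
    [-0.1,0.1,0],
  ],
  spin=[-7,-14,-21,-28,-35,-42,-49,-56],
  grip=0.3,
)

```text
t: 36.35
tool_pos: [0.2594, -0.1784, 0.2002]
orientation: [-3.141, -0.0, -0.578]
ft_force: [-0.0, 0.3, 0.0]
gripper_width: 0.0652
grip_force: 0.0
```

jog_arm(
  linear=[
    [0.04,-0.007,0],
    [0.08,-0.015,0],
    [0.12,-0.022,0],
    [0.16,-0.03,0],
    [0.203,-0.037,-0.02],
    [0.203,-0.037,-0.03],
    [0.203,-0.037,-0.03],
    [0.203,-0.037,-0.03],
  ],
  spin=[-7,-14,-21,-28,-33.1,-33.1,-33.1,-33.1],
)

```text
t: 37.02
tool_pos: [0.4489, -0.2596, 0.2297]
orientation: [-3.141, 0.001, -0.007]
ft_force: [0.2, 0.1, -0.0]
gripper_width: 0.0651
grip_force: 0.0
```

Run:
```python
from h import *
P=grab('wrist','pics/d2.png',2.5,(170,120,400,340)); print(P[0],get_obs()['orientation'],get_obs()['joint_pos'].round(2))
for d in imaging.landmark_of('wrist','lever_knob')[:2]: print(d['conf'],d['at'],at('wrist',d['at'],.108,P))
```

```text
[ 0.44891086 -0.25956843  0.22967246] [-3.14069560e+00  1.77629905e-03 -6.78718624e-03] [ 0.22  0.35  0.26  2.07 -0.13  0.74 -1.02]
0.72 [283.8, 172.1] [ 0.47869973 -0.26664947  0.108     ]
```

View pics/d2.png

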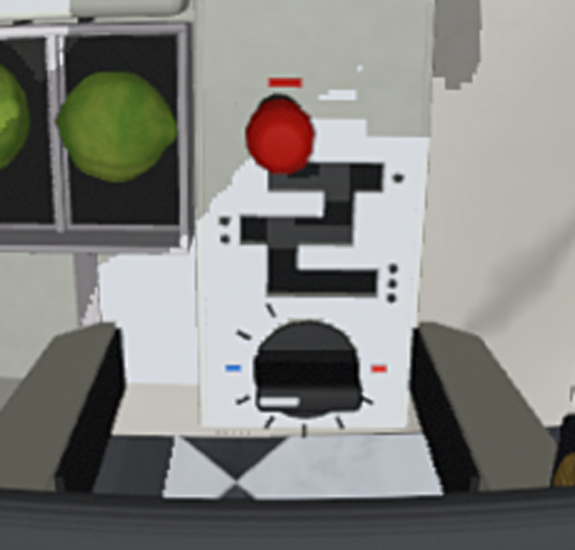

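Dial: pointer (278,402) points to the blue tick (232,368), so it's at position 6. The knob at (280,135) is in slot 0. Now take the lever to slot 2.

jog_arm(
  linear=[
    [0.0285,0.0055,0],
    [0.0285,0.0055,0.03],
    [0.0285,0.0055,0.06],
    [0.0285,0.0055,0.1],
    [0.0285,0.0055,0.13],
    [0.0285,0.0055,0.135],
    [0.0285,0.0055,0.135],
  ],
  spin=[0,0,0,0,0,0,0],
)

```text
t: 37.7
tool_pos: [0.4759, -0.2643, 0.0936]
orientation: [-3.14, 0.005, -0.006]
ft_force: [0.2, -0.9, 0.2]
gripper_width: 0.0653
grip_force: 0.0
```

jog_arm(
  linear=[
    [0,0,0],
    [0,0,0],
    [0,0,0],
    [0,0,0],
    [0,0,0],
    [0,0,0],
    [0,0,0],
    [0,0,0],
  ],
  spin=[0,0,0,0,0,0,0,0],
  grip=1,
)

```text
t: 38.37
tool_pos: [0.4784, -0.2651, 0.0957]
orientation: [3.142, -0.001, -0.005]
ft_force: [-0.5, 0.8, 5.1]
gripper_width: 0.0247
grip_force: 30.0
```

jog_arm(
  linear=[
    [-0.004,0,0],
    [-0.008,0,0],
    [-0.012,0,0],
    [-0.016,0,0],
    [-0.02,0,0],
    [-0.024,0,0],
    [-0.0255,0,0],
    [-0.0255,0,0],
  ],
  spin=[0,0,0,0,0,0,0,0],
)

```text
t: 39.03
tool_pos: [0.4527, -0.2651, 0.0957]
orientation: [3.141, -0.001, -0.006]
ft_force: [-0.1, 1.5, 6.1]
gripper_width: 0.0243
grip_force: 30.0
```

jog_arm(
  linear=[
    [0,0.004,0],
    [0,0.008,0],
    [0,0.012,0],
    [0,0.016,0],
    [0,0.02,0],
    [0,0.022,0],
    [0,0.022,0],
  ],
  spin=[0,0,0,0,0,0,0],
)

```text
t: 39.62
tool_pos: [0.4524, -0.2876, 0.0956]
orientation: [3.141, -0.0, -0.006]
ft_force: [-0.5, 0.5, 7.7]
gripper_width: 0.0248
grip_force: 30.0
```

jog_arm(
  linear=[
    [-0.004,0,0],
    [-0.008,0,0],
    [-0.012,0,0],
    [-0.016,0,0],
    [-0.02,0,0],
    [-0.024,0,0],
    [-0.024,0,0],
  ],
  spin=[0,0,0,0,0,0,0],
)

```text
t: 40.2
tool_pos: [0.4275, -0.2873, 0.0956]
orientation: [3.141, 0.0, -0.006]
ft_force: [0.3, -0.8, 7.8]
gripper_width: 0.0243
grip_force: 30.0
```

jog_arm(
  linear=[
    [0,-0.005,0],
    [0,-0.01,0],
    [0,-0.015,0],
    [0,-0.02,0],
    [0,-0.025,0],
    [0,-0.03,0],
    [0,-0.034,0],
    [0,-0.034,0],
  ],
  spin=[0,0,0,0,0,0,0,0],
)

```text
t: 40.87
tool_pos: [0.4281, -0.2523, 0.0955]
orientation: [-3.141, 0.001, -0.005]
ft_force: [-0.3, -0.2, 9.7]
gripper_width: 0.0242
grip_force: 30.0
```

jog_arm(
  linear=[
    [0,-0.001,0],
    [0,-0.002,0],
    [0,-0.003,0],
    [0,-0.003,0],
  ],
  spin=[0,0,0,0],
)

```text
t: 41.2
tool_pos: [0.4282, -0.2514, 0.0954]
orientation: [3.14, -0.0, -0.007]
ft_force: [0.6, -6.0, 4.6]
gripper_width: 0.0246
grip_force: 30.0
```

jog_arm(
  linear=[
    [0,0.002,0],
    [0,0.002,0],
  ],
  spin=[0,0],
)

```text
t: 41.37
tool_pos: [0.4281, -0.2523, 0.0955]
orientation: [3.142, 0.0, -0.006]
ft_force: [0.3, -0.2, 8.2]
gripper_width: 0.0245
grip_force: 30.0
```

jog_arm(
  linear=[
    [0,0,0],
    [0,0,0],
    [0,0,0],
    [0,0,-0.03],
    [0,0,-0.07],
    [0,0,-0.11],
    [0.03,0,-0.14],
    [0.06,-0.03,-0.17],
  ],
  spin=[0,0,0,0,0,0,0,0],
  grip=0.4,
)

```text
t: 42.03
tool_pos: [0.4824, -0.2321, 0.262]
orientation: [3.139, -0.002, -0.012]
ft_force: [2.2, -1.3, 0.2]
gripper_width: 0.0558
grip_force: 0.0
```

Run:
```python
from h import *
P=grab('wrist','pics/end.png',1.4)
for d in imaging.landmark_of('wrist','lever_knob')[:2]: print(d['conf'],d['at'],at('wrist',d['at'],.108,P))
```

```text
0.56 [295.2, 246.3] [ 0.42724883 -0.2523333   0.108     ]
```

View pics/end.png

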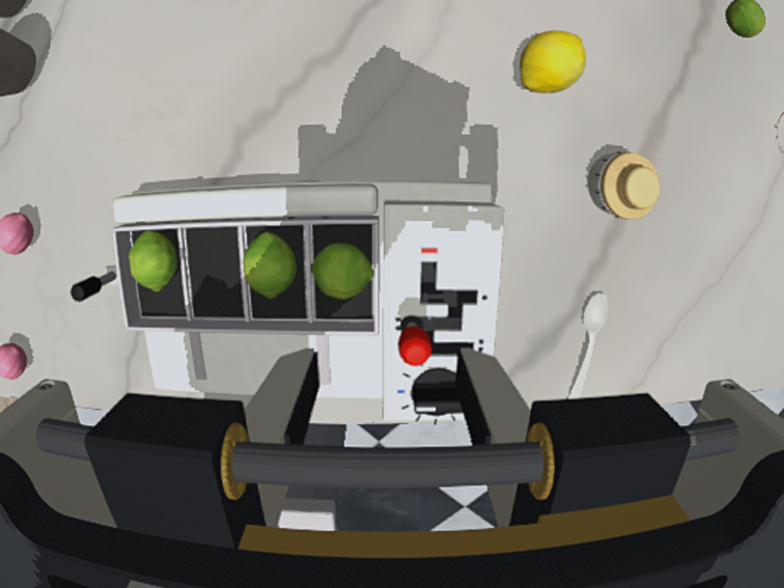

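The lever is at slot 2: stalk (410,325) by the two dots. The tray is home with three limes at (153,260), (270,264) and (343,270), and the dial points to the blue tick. I'll hand it in.

```bash
python3 -c "
from cell import arm
print(arm.hand_in())"
```

```text
the job is handed in; nothing more can be done
None
```

The job is handed in: lever off in slot 0 first, then all three limes in the tray, the tray pushed home, the dial set to 6, and the lever moved to slot 2, with the matchbox, ramekin, kitchen timer and teaspoon left untouched.

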